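# Put the stray nut jars back in their crates

### The arm

A 7-joint arm with a two-finger parallel gripper is mounted at the origin on the work surface. World frame = base frame: x ahead of the robot, y to its left, z up, the work surface at z = 0. Lengths are in mm, angles in rad, forces in N, time in s.
With the tool pointing down it reaches from about 400 to 875 mm from the base axis. Payload 4.4 kg.
Tool frame: the origin (TCP) lies at the very end of the fingers, on their centre line; the grasp point (between the pads) lies 19 mm behind it (ctrl.grasp_offset is the distance from the TCP to the grasp point, in mm); z points along the fingers, y is the line along which they close (so a half turn about z gives the same grasp; the last joint's range is limited). The gripper opens to 85 mm and grips with 20 to 120 N. Pads are 22 mm wide; open, the fingers measure 114 mm over their backs; the gripper's body (76 mm by 85 mm) begins 54 mm behind the grasp point. The pads swing forward as they close: fully open they stand 13 mm farther back than shut.
Start: joints at [1.069, 0.628, 0.038, 1.517, -0.027, 0.996, -0.02], TCP at [274.418, -589.248, 194.313] pointing down, gripper open.
Joint ranges: [-3.06, 3.06], [-0.37, 2.12], [-1.25, 1.32], [0.18, 2.47], [-1.1, 4.24], [0.23, 1.98], [-2.94, 2.94]. Speed limits (rad/s): [2.57, 2.57, 3.14, 3.14, 3.14, 3.14, 3.14].

### API

Orientations are given as [roll, pitch, yaw] about the fixed x, y, z axes, in that order (R = Rz(yaw) Ry(pitch) Rx(roll)).
In Python, from cell import status, cams, ctrl gives the robot as it stands.
- The arm moves only by the tool move_arm, never from a script. Its argument "plan" is a list of rows, each a list of 3 entries, a list of its own where there are three numbers: the shift along the world's x, y, z in mm, then the turn, a rotation vector about the world's x, y, z in degrees, then the opening, from 0 (shut) to 1 (fully open). In form: [[[x, y, z], [wx, wy, wz], gripper], ...]. A call has 1 to 10 rows; each row shifts and turns the commanded pose from where the row before left it; what a row does not reach is not made up. A row lasts 1/8 s, in which the tool goes at most 62.5 mm and 10.7 degrees, less where a joint would pass 70% of its speed; a pose out of reach is approached as far as the arm can. A call with a gripper value outside its range is refused whole. The fingers move at their own pace and stop on an object; the grip force is fixed at half the most. Time passes only in rows, so rows that do not move let the fingers close. It gives the time, the measured TCP pose, the force, the opening and the grip force at its end, in the units of the state.
- status.read_state(): the state, without advancing time (a new reading comes with each control period).
- cams.get_image(name): name is "scene" or "top"; returns the picture (420x560x3 uint8, blue, green, red); there is no depth.
- cams.camera_params(name): a dict with "K" (3x3 intrinsics, pixels), "pose" (4x4, takes a point from camera to world coordinates). Camera axes: x right, y down, z forward; pixel columns grow to the right and rows downward; lengths in mm; the calibration is good to about 2 mm. A picture is of the moment at which its call begins. camera_params takes no time and is no camera call.
- ctrl.finish_job(): hands the job in; it is judged then, once.
The state is a dict: "clock": time; "qpos": joint angles; "qd": joint speeds; "tau": joint torques, N m; "eef_pos": TCP position; "tool_rot": TCP orientation; "force": force on the tool from outside, world axes, zero at the start; "torque": the same for the moment, N m; "width": finger opening in mm; "gripper_force": force on a finger pad.
Only numpy, scipy, OpenCV 4.12 (cv2) and the standard library are available. Lean on these libraries where they do the work, as an engineer would, in place of code of your own. Each camera call takes 0.05 s, during which the arm holds its last target. There are 200 camera calls.

### The job

Four sealed glass jars of nuts and berries have been left in the wrong places: three stand about on the shop counter and one was put into another kind's crate. Stand each jar upright in its own kind's crate, in the bay beside the stock jar with the same lid colour, so that all four crates are full and sorted. They are glass, so keep them upright and set them down without dropping them, and leave the red scoop and the steel sample cup where they are.

Things in the scene. Friction and masses are not known exactly. Their poses are not given: they have to be found in the camera images.
- pistachio_jar_mid (a point): Loose glass jar of pale green pistachios with a green screw lid, standing upright: 100 mm tall, straight-sided, 58 mm across at glass and lid (a 4 mm neck groove 80 mm up, under the lid), about 240 g. The point is the jar's centre, half-way up (50 mm above its underside); z is up along the jar. At the start it stands on the counter.
- cranberry_jar_mid (a point): Loose glass jar of dark red dried cranberries with a red screw lid, standing upright: 100 mm tall, straight-sided, 58 mm across at glass and lid (a 4 mm neck groove 80 mm up, under the lid), about 240 g. The point is the jar's centre, half-way up (50 mm above its underside); z is up along the jar. At the start it stands on the counter.
- cashew_jar_mid (a point): Loose glass jar of cream cashews with a yellow screw lid, standing upright: 100 mm tall, straight-sided, 58 mm across at glass and lid (a 4 mm neck groove 80 mm up, under the lid), about 240 g. The point is the jar's centre, half-way up (50 mm above its underside); z is up along the jar. At the start it stands on the counter.
- hazelnut_jar_mid (a point): Loose glass jar of brown hazelnuts with a blue screw lid, standing upright: 100 mm tall, straight-sided, 58 mm across at glass and lid (a 4 mm neck groove 80 mm up, under the lid), about 240 g. The point is the jar's centre, half-way up (50 mm above its underside); z is up along the jar. At the start it stands in the free bay of the green (pistachio) crate, put there by mistake.
- pistachio_bay (a point): Free bay of the green crate (fixed, pine, 104 x 200 x 36 mm tall, walls and divider 8 mm): 88 x 88 mm. Its other bay holds a fixed 100 mm stock jar of pale green pistachios with a green lid, axis 96 mm toward -y; a black card with a green dot hangs there. Point: centre of the free bay's floor, 6 mm above the counter, walls rise 30 mm above it. x across the crate, y along it, z up.
- cranberry_bay (a point): Free bay of the red crate (fixed, pine, 104 x 200 x 36 mm tall, walls and divider 8 mm): 88 x 88 mm. Its other bay holds a fixed 100 mm stock jar of dark red dried cranberries with a red lid, axis 96 mm toward +y; a black card with a red dot hangs there. Point: centre of the free bay's floor, 6 mm above the counter, walls rise 30 mm above it. x across the crate, y along it, z up.
- cashew_bay (a point): Free bay of the yellow crate (fixed, pine, 104 x 200 x 36 mm tall, walls and divider 8 mm): 88 x 88 mm. Its other bay holds a fixed 100 mm stock jar of cream cashews with a yellow lid, axis 96 mm toward -y; a black card with a yellow dot hangs there. Point: centre of the free bay's floor, 6 mm above the counter, walls rise 30 mm above it. x across the crate, y along it, z up.
- hazelnut_bay (a point): Free bay of the blue crate (fixed, pine, 104 x 200 x 36 mm tall, walls and divider 8 mm): 88 x 88 mm. Its other bay holds a fixed 100 mm stock jar of brown hazelnuts with a blue lid, axis 96 mm toward +y; a black card with a blue dot hangs there. Point: centre of the free bay's floor, 6 mm above the counter, walls rise 30 mm above it. x across the crate, y along it, z up.
- scoop_mid (a point): Bystander: small red plastic scoop lying on the counter among the jars, 130 mm long, 50 mm wide, 32 mm tall. The point is the middle of its length, 15 mm above the counter; y runs along it from handle to mouth.
- sample_cup: Bystander: open steel sample cup standing on the counter among the jars, 60 mm across the rim, 55 mm tall. Origin at the centre of its underside, z up.
Things that resemble listed ones, but are neither listed nor needed, are in the scene too. Of the things that look like the part that bears cashew_jar_mid, the smallest one is meant.

How it is judged (in metres and radians):
At the end, for the whole second after the job is handed in: Each of the four jars stands upright (within 0.12 rad) on the floor of the free bay of its own kind's crate: its axis within 24 mm of the bay's centre (anywhere between the bay's walls) and its centre 44 to 56 mm above the bay's floor, released and at rest (horizontal distance between pistachio_jar_mid and pistachio_bay below 0.024 m and z of pistachio_jar_mid in the frame of pistachio_bay between 0.044 and 0.056 m and angle between each of pistachio_jar_mid, cranberry_jar_mid, cashew_jar_mid, hazelnut_jar_mid's own z axis and vertical below 0.12 rad and linear speed of each of pistachio_jar, cranberry_jar, cashew_jar, hazelnut_jar below 0.02 m/s and contact force between each of pistachio_jar, cranberry_jar, cashew_jar, hazelnut_jar and the fingers below 0.1 N and horizontal distance between cranberry_jar_mid and cranberry_bay below 0.024 m and z of cranberry_jar_mid in the frame of cranberry_bay between 0.044 and 0.056 m and horizontal distance between cashew_jar_mid and cashew_bay below 0.024 m and z of cashew_jar_mid in the frame of cashew_bay between 0.044 and 0.056 m and horizontal distance between hazelnut_jar_mid and hazelnut_bay below 0.024 m and z of hazelnut_jar_mid in the frame of hazelnut_bay between 0.044 and 0.056 m); the robot touches nothing.
It fails at once if a jar is tipped by more than 0.6 rad (angle between any of pistachio_jar_mid, cranberry_jar_mid, cashew_jar_mid, hazelnut_jar_mid's own z axis and vertical above 0.6 rad).
It fails at once if a jar is dropped (falls freely faster than 0.6 m/s, about 18 mm) ((linear speed of pistachio_jar above 0.6 m/s and contact force between pistachio_jar and anything else below 0.05 N) or (linear speed of cranberry_jar above 0.6 m/s and contact force between cranberry_jar and anything else below 0.05 N) or (linear speed of cashew_jar above 0.6 m/s and contact force between cashew_jar and anything else below 0.05 N) or (linear speed of hazelnut_jar above 0.6 m/s and contact force between hazelnut_jar and anything else below 0.05 N)).
It fails at once if the scoop or the sample cup is moved by more than 30 mm (distance of any of scoop_mid, sample_cup from where it was at the start of the episode above 0.03 m).
It also fails if it takes over 99 s, if anything falls off the work surface, if the arm or the gripper's body presses on something with over 40 N, if the wrist force passes 120 N, or if a joint passes its speed limit or range.

## Working session

There is one attempt and no reset: what is moved stays moved. The work goes in short steps, Python scripts to look and compute and a tool call to move; the robot and the scene stay as the last step left them, time stands still between calls to the robot, and variables do not carry over. Pictures are saved under pics/ and viewed, at most 14 in all, crops included, and the job is handed in when it is done.

Besides the shell and the picture viewer there is one more tool, called as name(argument=value, ...), one argument or row to a line, values as JSON. move_arm: Moves the arm, as the interface text tells. Its arguments: {"type":"object","properties":{"plan":{"type":"array","items":{"type":"array"}}},"required":["plan"]}

```bash
mkdir -p pics
python3 - <<'E'
from cell import status,cams,ctrl
import cv2
for n in("scene","top"):
    cv2.imwrite(f"pics/{n}0.png",cams.get_image(n)); p=cams.camera_params(n); print(n,p["K"],p["pose"])
s=status.read_state(); print(s, ctrl.grasp_offset)
E
```

```text
scene [[447.73432218   0.         277.71824912]
 [  0.         447.73432218 214.19333853]
 [  0.           0.           1.        ]] [[ 8.22564597e-01  4.66374429e-01 -3.25395721e-01  7.92466607e+02]
 [ 5.68647249e-01 -6.69261772e-01  4.78256193e-01 -5.32896199e+02]
 [ 5.27154214e-03 -5.78431995e-01 -8.15713576e-01  8.72958103e+02]
 [ 0.00000000e+00  0.00000000e+00  0.00000000e+00  1.00000000e+00]]
top [[414.41836022   0.         279.86461681]
 [  0.         414.41836022 207.62979672]
 [  0.           0.           1.        ]] [[ 1.87865645e-02 -9.85237376e-01  1.70159861e-01  2.70443393e+02]
 [-9.99818456e-01 -1.90539025e-02  6.19243765e-05 -4.50871587e+01]
 [ 3.18119919e-03 -1.70130133e-01 -9.85416469e-01  1.07215404e+03]
 [ 0.00000000e+00  0.00000000e+00  0.00000000e+00  1.00000000e+00]]
{'clock': 0.1, 'qpos': array([ 1.06918684,  0.62923613,  0.0384405 ,  1.5182414 , -0.02698729,
        0.99635986, -0.01996052]), 'qd': array([-3.67238765e-05, -2.22354245e-03, -7.09186019e-04, -1.72026164e-03,
       -1.75243111e-03,  4.48441721e-04,  5.52284945e-04]), 'tau': array([ 4.02759135e-03, -5.64523172e+01,  1.23080146e+00, -1.93966877e+01,
        1.13323313e-02,  5.51982157e-03,  4.20692047e-06]), 'eef_pos': array([ 274.15463493, -588.66163744,  193.5009129 ]), 'tool_rot': array([-3.13986591e+00,  2.44902887e-05,  4.35859960e-01]), 'force': array([-0.88450624,  0.29542084, -0.25289321]), 'torque': array([-0.04874134,  0.04709601,  0.01075934]), 'gripper_force': 0.0, 'width': 85.45322009080682} 18.700000000000003
```

View pics/top0.png

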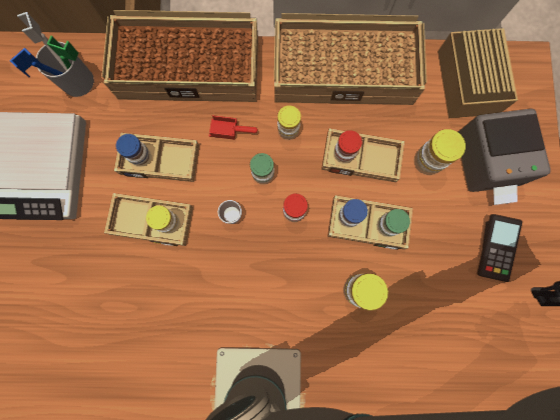

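View pics/scene0.png

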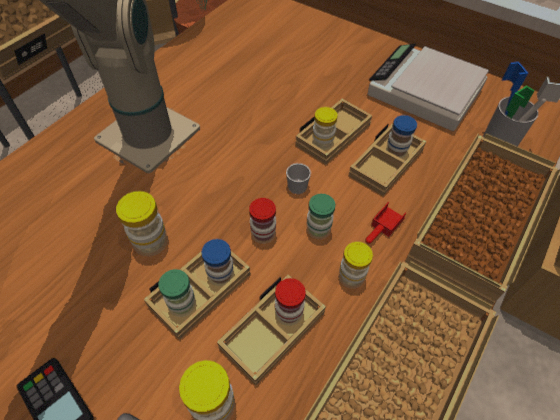

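The top view shows the loose lids at yellow (289,117), green (262,164) and red (295,204), plus blue (354,212) in the green crate. The stock lids are at blue (130,146), yellow (158,217), red (349,143) and green (397,222). The scene view agrees. The large yellow-lidded jars are decoys.

```bash
cat > h.py <<'E'
import cv2,numpy as np
from cell import status,cams,ctrl
def ray(n,u,v):
    p=cams.camera_params(n);P=p["pose"]; d=P[:3,:3]@np.linalg.solve(p["K"],[u,v,1.]); return P[:3,3],d
def plane(n,u,v,z):
    o,d=ray(n,u,v); return (o+d*(z-o[2])/d[2])[:2]
R={"red":[(0,8),(172,180)],"yellow":[(25,34)],"green":[(60,92)],"blue":[(100,125)]}
def mask(im,c,s=110):
    h=cv2.cvtColor(im,cv2.COLOR_BGR2HSV); m=0
    for a,b in R[c]: m=m|cv2.inRange(h,(a,s,50),(b,255,255))
    return cv2.morphologyEx(m,cv2.MORPH_OPEN,np.ones((3,3)))
def blobs(im,c,s=110,amin=150):
    out=[]
    for k in cv2.findContours(mask(im,c,s),cv2.RETR_EXTERNAL,cv2.CHAIN_APPROX_NONE)[0]:
        if cv2.contourArea(k)>amin:
            (u,v),r=cv2.minEnclosingCircle(k);x,y,w,h=cv2.boundingRect(k)
            out.append((u,v,r,cv2.contourArea(k),x,y,w,h))
    return out
E
python3 - <<'E'
from h import *
np.set_printoptions(precision=1,suppress=True)
im=cv2.imread("pics/top0.png"); big=cv2.resize(im,None,fx=4,fy=4,interpolation=cv2.INTER_CUBIC)
for c in R:
    for b in blobs(im,c,90): print(c,np.array(b),"z100",plane("top",b[0],b[1],100),"z106",plane("top",b[0],b[1],106))
a=big[480:1000,400:800];b=big[480:1000,1250:1650]
cv2.imwrite("pics/crop1.png",np.hstack([a,b]))
E
```

```text
red [295.  205.2  12.4 446.  283.  193.   25.   25. ] z100 [445.  -81.1] z106 [443.9 -80.9]
red [349.5 142.6  12.9 438.5 338.  130.   24.   26. ] z100 [ 603.1 -212.4] z106 [ 601.1 -211.3]
red [232.7 130.2  24.4 634.  209.  116.   49.   24. ] z100 [629.3  74.7] z106 [627.1  73.9]
yellow [369.7 291.3  18.2 955.  352.  274.   36.   36. ] z100 [ 246.8 -255.4] z106 [ 247.  -254.1]
yellow [157.5 216.5  12.3 421.5 146.  206.   24.   23. ] z100 [411.4 244.5] z106 [410.5 242.7]
yellow [448.5 144.5  17.2 797.  432.  130.   34.   31. ] z100 [ 603.1 -454.8] z106 [ 601.1 -452.3]
yellow [288.7 116.4  11.3 344.  278.  106.   22.   21. ] z100 [667.8 -62.6] z106 [665.3 -62.5]
blue [355.  210.6  11.5 381.  344.  200.   23.   22. ] z100 [ 434.6 -223.8] z106 [ 433.6 -222.7]
blue [127.8 145.   11.6 368.5 117.  134.   23.   22. ] z100 [586.2 329. ] z106 [584.3 326.7]
blue [ 35.  66.  25. 414.  11.  49.  49.  26.] z100 [789.2 579.9] z106 [786. 576.]
```

View pics/crop1.png

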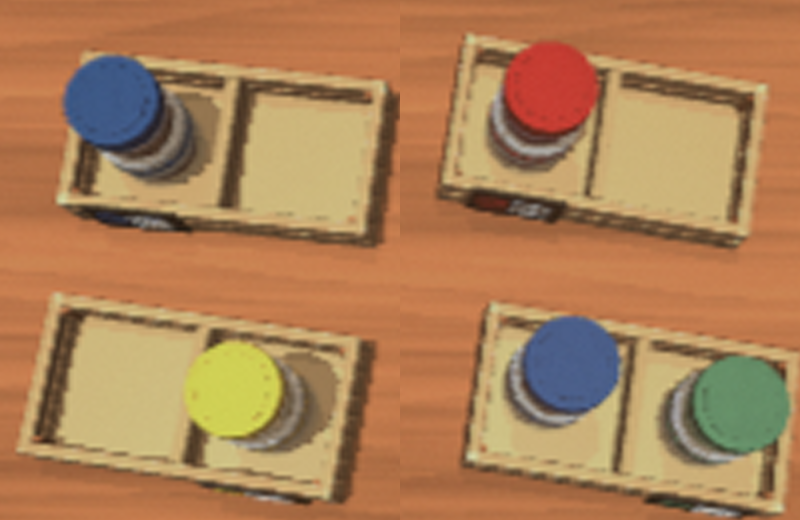

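Crop shows the four crates' rims clearly; I'll read the rim corners at z=36.

Run:
```python
from h import *
np.set_printoptions(precision=1,suppress=True)
C={"blue":([(85,52),(388,85),(378,238),(60,203)],100,-1,(584.3,326.7)),"yellow":([(52,295),(360,340),(330,498),(20,450)],100,1,(410.5,242.7)),
"red":([(68,38),(366,88),(342,242),(40,192)],312.5,-1,(601.1,-211.3)),"green":([(90,305),(400,350),(380,515),(66,465)],312.5,1,None)}
for k,(c,o,s,st) in C.items():
    p=np.array([plane("top",x/4+o,y/4+120,36) for x,y in c]); m=p.mean(0)
    d=(p[0]+p[3]-p[1]-p[2]);L=np.linalg.norm(d)/2;d/=2*L
    print(k,"centre",m,"len",L,"yaw of +y",np.degrees(np.arctan2(-d[0],d[1])),"bay",m+s*48*d,"stock pred",m-s*48*d,st)
im=cv2.imread("pics/top0.png");h=cv2.cvtColor(im,cv2.COLOR_BGR2HSV);print(h[165,262],h[222,397])
R["green"]=[(35,95)]
for b in blobs(im,"green",50): print(np.array(b),plane("top",b[0],b[1],100),plane("top",b[0],b[1],106))
s=cv2.imread("pics/scene0.png")
for c in("red","yellow","blue","green"):
    for b in blobs(s,c,90 if c!="green" else 50): print(c,np.array(b[:4]),plane("scene",b[0],b[1],92))
print("bin edge",plane("top",275,101,0),plane("top",289,101,70),"scoop",plane("top",256,130,10))
```

```text
blue centre [579. 276.] len 203.27084314728612 yaw of +y -5.316257173943348 bay [574.6 228.2] stock pred [583.4 323.8] (584.3, 326.7)
yellow centre [414.4 288.1] len 198.50893190371247 yaw of +y -7.476046421166536 bay [420.6 335.7] stock pred [408.2 240.6] (410.5, 242.7)
red centre [ 592.6 -259.3] len 196.54041854592697 yaw of +y -8.732864870166201 bay [ 585.4 -306.8] stock pred [ 599.9 -211.9] (601.1, -211.3)
green centre [ 417.  -275.5] len 198.1698853486275 yaw of +y -7.666974222766888 bay [ 423.4 -228. ] stock pred [ 410.6 -323.1] None
[ 60  70 142] [ 61  73 143]
[397.2 220.6  12.3 437.5 385.  209.   25.   24. ] [ 412.5 -323.6] [ 411.6 -321.9]
[  7.7 209.    9.2 151.5   0.  204.   17.   11. ] [422.5 600.9] [421.6 596.9]
[261.5 164.5  11.6 386.  250.  153.   23.   23. ] [543.6   1.6] [541.9   1.3]
[ 58.5  49.5  14.3 176.   47.   41.   24.   20. ] [835.5 525.6] [832.1 522.1]
red [289.5 293.5  16.  723.5] [ 604.3 -214.2]
red [385.  227.9  23.  675. ] [685.4  24.5]
red [262.  209.9  13.6 515.5] [446.7 -84.9]
yellow [ 203.5  385.5   26.3 1926. ] [ 579.3 -436.6]
yellow [255.6 345.6  24.7 855.5] [ 610.8 -331.9]
yellow [357.7 254.9  14.2 508. ] [669.9 -65.7]
yellow [135.5 207.   19.9 916. ] [ 218.3 -234.9]
yellow [325.6 114.5  10.9 250. ] [404.2 250.1]
blue [215.7 252.2  14.2 558. ] [ 431.8 -223.7]
blue [405.  123.   11.4 297.5] [583.3 337.6]
blue [514.5  76.9  15.3 382.5] [751.4 676.5]
green [173.5 283.2  15.8 633.5] [ 409.  -323.7]
green [321.5 205.7  13.4 425.5] [546.   -2.2]
green [521.5 102.5  17.7 329. ] [799.6 582.5]
bin edge [752.6 -26.1] [721.8 -63.3] scoop [664.3  23.1]
```

move_arm(
  plan=[
    [[20,46,0],[0,0,8],1],
    [[20,46,0],[0,0,8],1],
    [[20,46,0],[0,0,8],1],
    [[20,46,0],[0,0,8],1],
    [[20,46,0],[0,0,8],1],
    [[20,46,0],[0,0,8],1],
    [[20,46,0],[0,0,8],1],
    [[19,45,0],[0,0,7],1],
    [[0,0,0],[0,0,0],1],
  ],
)

```text
clock: 1.23
eef_pos: [435.0, -217.9, 194.4]
tool_rot: [3.141, -0.002, 1.543]
force: [-0.2, -0.2, -0.1]
width: 85.1
gripper_force: 0.0
```

Run:
```python
from h import *
im=cams.get_image("scene"); cv2.imwrite("pics/s1.png",cv2.resize(im[100:340,90:410],None,fx=2.4,fy=2.4))
print(status.read_state()["eef_pos"],status.read_state()["tool_rot"])
```

```text
[ 433.83783579 -220.68218965  194.22441357] [-3.14137272e+00 -5.21542322e-04  1.53868368e+00]
```

View pics/s1.png

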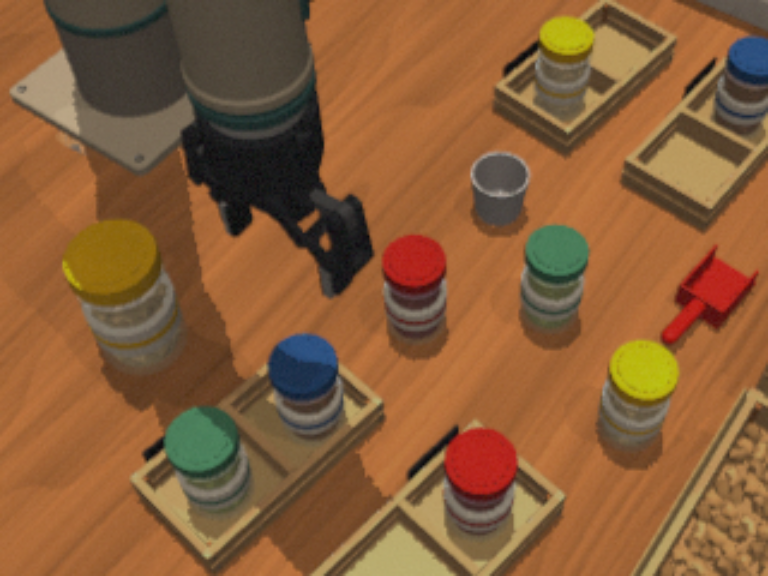

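The gripper stands above the hazelnut jar with the fingers straddling it along x. Descending.

move_arm(
  plan=[
    [[0,-1,-25],[0,0,0],1],
    [[0,-1,-25],[0,0,0],1],
    [[0,0,-25],[0,0,0],1],
    [[0,0,-25],[0,0,0],1],
    [[0,0,-25],[0,0,0],1],
    [[0,0,-20],[0,0,0],1],
    [[0,0,0],[0,0,0],1],
  ],
)

```text
clock: 2.15
eef_pos: [431.5, -225.2, 48.0]
tool_rot: [-3.138, -0.0, 1.533]
force: [0.6, 0.0, -0.5]
width: 85.2
gripper_force: 0.0
```

move_arm(
  plan=[
    [[0,0,0],[0,0,0],0.4],
    [[0,0,0],[0,0,0],0.4],
    [[0,0,0],[0,0,0],0.4],
    [[0,0,0],[0,0,0],0.4],
    [[0,0,0],[0,0,0],0.4],
  ],
)

```text
clock: 2.78
eef_pos: [434.1, -225.0, 50.7]
tool_rot: [3.14, 0.001, 1.535]
force: [0.5, -0.0, 6.5]
width: 55.8
gripper_force: 62.4
```

move_arm(
  plan=[
    [[0,0,5],[0,0,0],0.4],
    [[0,0,15],[0,0,0],0.4],
    [[0,0,30],[0,0,0],0.4],
    [[0,0,35],[0,0,0],0.4],
    [[0,0,35],[0,0,0],0.4],
    [[0,0,20],[0,0,0],0.4],
    [[0,0,0],[0,0,0],0.4],
  ],
)

```text
clock: 3.65
eef_pos: [434.4, -224.7, 191.3]
tool_rot: [3.138, 0.002, 1.535]
force: [-0.2, -0.1, -3.8]
width: 55.9
gripper_force: 64.4
```

move_arm(
  plan=[
    [[10,30,0],[0,0,0],0.4],
    [[16,52,0],[0,0,0],0.4],
    [[16,52,0],[0,0,0],0.4],
    [[16,52,0],[0,0,0],0.4],
    [[16,52,0],[0,0,0],0.4],
    [[16,52,0],[0,0,0],0.4],
    [[16,52,0],[0,0,0],0.4],
    [[16,52,0],[0,0,0],0.4],
    [[14,40,0],[0,0,0],0.4],
    [[5,20,0],[0,0,0],0.4],
  ],
)

```text
clock: 4.9
eef_pos: [573.5, 232.4, 188.0]
tool_rot: [-3.139, -0.0, 1.538]
force: [0.1, 0.6, -2.8]
width: 55.8
gripper_force: 64.4
```

move_arm(
  plan=[
    [[0,0,0],[0,0,0],0.4],
    [[0,0,0],[0,0,0],0.4],
  ],
)

```text
clock: 5.15
eef_pos: [574.0, 226.7, 188.8]
tool_rot: [-3.14, 0.003, 1.533]
force: [0.3, -1.2, -2.3]
width: 56.0
gripper_force: 64.4
```

move_arm(
  plan=[
    [[0,1,-25],[0,0,0],0.4],
    [[0,1,-30],[0,0,0],0.4],
    [[0,0,-30],[0,0,0],0.4],
    [[0,0,-25],[0,0,0],0.4],
    [[0,0,-10],[0,0,0],0.4],
    [[0,0,-6],[0,0,0],0.4],
    [[0,0,-4],[0,0,0],0.4],
    [[0,0,0],[0,0,0],0.4],
  ],
)

```text
clock: 6.15
eef_pos: [574.7, 231.7, 59.8]
tool_rot: [3.141, -0.0, 1.535]
force: [0.6, -0.6, -2.6]
width: 55.6
gripper_force: 64.4
```

move_arm(
  plan=[
    [[0,0,-3],[0,0,0],0.4],
    [[0,0,-2],[0,0,0],0.4],
    [[0,0,-2],[0,0,0],0.4],
    [[0,0,0],[0,0,0],0.4],
  ],
)

```text
clock: 6.65
eef_pos: [574.3, 231.7, 52.1]
tool_rot: [-3.141, 0.0, 1.535]
force: [0.3, 0.6, -1.7]
width: 55.7
gripper_force: 64.4
```

move_arm(
  plan=[
    [[0,0,-2],[0,0,0],0.4],
    [[0,0,-1],[0,0,0],0.4],
    [[0,0,0],[0,0,0],0.4],
  ],
)

```text
clock: 7.02
eef_pos: [574.8, 232.2, 50.7]
tool_rot: [3.141, -0.0, 1.535]
force: [-1.6, -0.3, 6.9]
width: 55.9
gripper_force: 65.6
```

move_arm(
  plan=[
    [[0,0,0],[0,0,0],0.8],
    [[0,0,0],[0,0,0],1],
    [[0,0,0],[0,0,0],1],
    [[0,0,0],[0,0,0],1],
    [[0,0,15],[0,0,0],1],
    [[0,0,35],[0,0,0],1],
    [[0,0,45],[0,0,0],1],
    [[0,0,45],[0,0,0],1],
  ],
)

```text
clock: 8.02
eef_pos: [574.4, 231.8, 191.7]
tool_rot: [3.141, -0.001, 1.535]
force: [0.5, 0.7, -0.1]
width: 85.2
gripper_force: 0.0
```

move_arm(
  plan=[
    [[-5,-58,0],[0,0,0],1],
    [[-8,-58,0],[0,0,0],1],
    [[-8,-57,0],[0,0,0],1],
    [[-9,-57,0],[0,0,0],1],
    [[0,0,0],[0,0,0],1],
    [[0,0,0],[0,0,0],1],
  ],
)

```text
clock: 8.78
eef_pos: [544.9, 2.3, 190.2]
tool_rot: [3.14, -0.001, 1.535]
force: [-1.0, 0.7, 0.3]
width: 85.3
gripper_force: 0.0
```

Run:
```python
from h import *
im=cams.get_image("scene"); cv2.imwrite("pics/s2.png",cv2.resize(im[80:340,200:500],None,fx=2.2,fy=2.2))
s=status.read_state();print(s["eef_pos"],s["tool_rot"],s["qpos"])
```

```text
[544.87788162   3.38235646 190.08420998] [ 3.14027802e+00 -1.22597596e-03  1.53699379e+00] [ 0.16528533  0.49744887 -0.32824511  1.81281781  0.20260138  0.8627019
 -0.29190737]
```

View pics/s2.png

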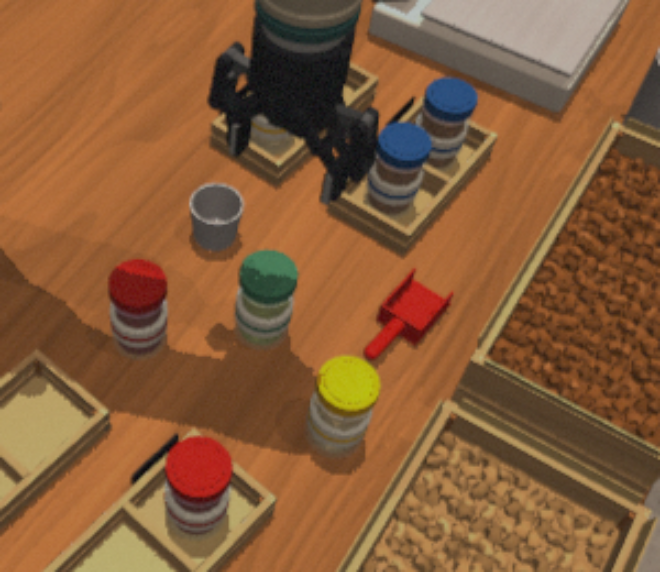

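The hazelnut jar stands upright in the blue crate, and the gripper is above the pistachio jar. Descending to it.

move_arm(
  plan=[
    [[0,-2,-25],[0,0,0],1],
    [[0,0,-35],[0,0,0],1],
    [[0,0,-35],[0,0,0],1],
    [[0,0,-30],[0,0,0],1],
    [[0,0,-21],[0,0,0],1],
    [[0,0,0],[0,0,0],1],
    [[0,0,0],[0,0,0],0.4],
    [[0,0,0],[0,0,0],0.4],
    [[0,0,0],[0,0,0],0.4],
    [[0,0,0],[0,0,0],0.4],
  ],
)

```text
clock: 10.07
eef_pos: [545.6, 0.4, 45.0]
tool_rot: [3.139, -0.001, 1.536]
force: [-0.9, 0.9, 6.0]
width: 56.1
gripper_force: 63.0
```

move_arm(
  plan=[
    [[0,0,0],[0,0,0],0.4],
    [[0,0,0],[0,0,0],0.4],
  ],
)

```text
clock: 10.32
eef_pos: [545.6, 0.4, 45.0]
tool_rot: [3.139, -0.001, 1.536]
force: [-0.5, 1.3, 6.1]
width: 55.9
gripper_force: 63.0
```

move_arm(
  plan=[
    [[0,0,5],[0,0,0],0.4],
    [[0,0,20],[0,0,0],0.4],
    [[0,0,35],[0,0,0],0.4],
    [[0,0,40],[0,0,0],0.4],
    [[0,0,35],[0,0,0],0.4],
    [[0,0,10],[0,0,0],0.4],
  ],
)

```text
clock: 11.08
eef_pos: [545.6, -0.3, 190.6]
tool_rot: [3.137, -0.0, 1.535]
force: [1.3, -0.2, -3.8]
width: 56.0
gripper_force: 64.4
```

move_arm(
  plan=[
    [[-12,-22,0],[0,0,0],0.4],
    [[-22,-41,0],[0,0,0],0.4],
    [[-22,-41,0],[0,0,0],0.4],
    [[-22,-41,0],[0,0,0],0.4],
    [[-22,-41,0],[0,0,0],0.4],
    [[-14,-26,0],[0,0,0],0.4],
    [[-8,-16,0],[0,0,0],0.4],
    [[0,0,0],[0,0,0],0.4],
    [[0,0,0],[0,0,0],0.4],
  ],
)

```text
clock: 12.2
eef_pos: [422.6, -227.1, 187.8]
tool_rot: [-3.141, -0.001, 1.536]
force: [0.6, -0.2, -2.3]
width: 55.8
gripper_force: 64.4
```

move_arm(
  plan=[
    [[0,0,-25],[0,0,0],0.4],
    [[0,0,-35],[0,0,0],0.4],
    [[0,0,-35],[0,0,0],0.4],
    [[0,0,-20],[0,0,0],0.4],
    [[0,0,-8],[0,0,0],0.4],
    [[0,0,-6],[0,0,0],0.4],
    [[0,0,-4],[0,0,0],0.4],
    [[0,0,-2],[0,0,0],0.4],
    [[0,0,0],[0,0,0],0.4],
  ],
)

```text
clock: 13.32
eef_pos: [422.6, -228.4, 53.6]
tool_rot: [3.141, 0.0, 1.535]
force: [0.3, 0.0, -2.6]
width: 55.7
gripper_force: 64.3
```

move_arm(
  plan=[
    [[0,0,-2],[0,0,0],0.4],
    [[0,0,-1],[0,0,0],0.4],
    [[0,0,-1],[0,0,0],0.4],
    [[0,0,0],[0,0,0],0.4],
  ],
)

```text
clock: 13.82
eef_pos: [422.6, -228.5, 50.9]
tool_rot: [3.141, 0.001, 1.535]
force: [-3.0, 1.0, 16.2]
width: 55.6
gripper_force: 66.4
```

move_arm(
  plan=[
    [[0,0,0],[0,0,0],0.8],
    [[0,0,0],[0,0,0],1],
    [[0,0,0],[0,0,0],1],
    [[0,0,0],[0,0,0],1],
    [[0,0,15],[0,0,0],1],
    [[0,0,35],[0,0,0],1],
    [[0,0,45],[0,0,0],1],
    [[0,0,45],[0,0,0],1],
  ],
)

```text
clock: 14.82
eef_pos: [422.1, -228.1, 190.5]
tool_rot: [-3.141, -0.0, 1.535]
force: [0.5, -1.0, 0.3]
width: 85.6
gripper_force: 0.0
```

move_arm(
  plan=[
    [[7,48,0],[0,0,0],1],
    [[8,49,0],[0,0,0],1],
    [[8,49,0],[0,0,0],1],
    [[0,0,0],[0,0,0],1],
    [[0,0,0],[0,0,0],1],
  ],
)

```text
clock: 15.45
eef_pos: [445.2, -82.7, 189.2]
tool_rot: [-3.141, 0.001, 1.535]
force: [0.5, 0.0, 0.6]
width: 85.4
gripper_force: 0.0
```

Run:
```python
from h import *
im=cams.get_image("scene"); cv2.imwrite("pics/s3.png",cv2.resize(im[100:400,90:430],None,fx=2,fy=2))
s=status.read_state();print(s["eef_pos"],s["tool_rot"])
```

```text
[445.08417924 -83.39466695 189.13332057] [-3.14102181e+00  6.22201668e-04  1.53388234e+00]
```

View pics/s3.png

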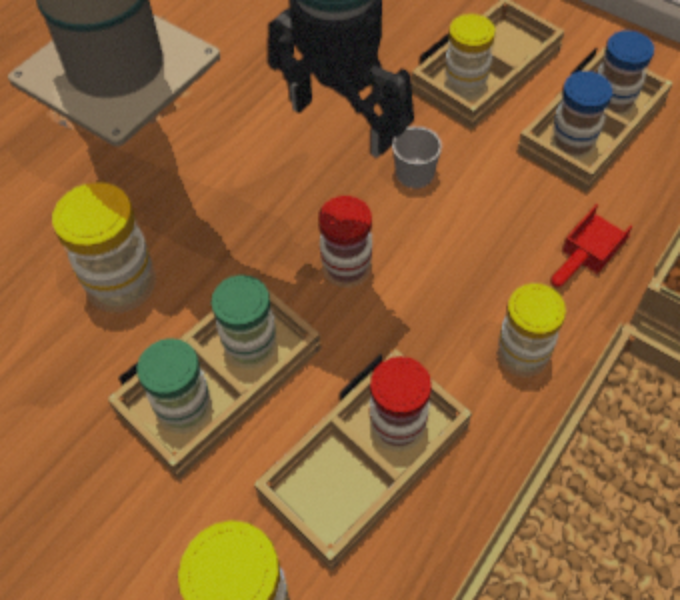

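The pistachio jar is upright in the green crate, and the gripper is above the cranberry jar.

move_arm(
  plan=[
    [[0,0,-25],[0,0,0],1],
    [[0,0,-35],[0,0,0],1],
    [[0,0,-35],[0,0,0],1],
    [[0,0,-30],[0,0,0],1],
    [[0,0,-21],[0,0,0],1],
    [[0,0,0],[0,0,0],1],
    [[0,0,0],[0,0,0],0.4],
    [[0,0,0],[0,0,0],0.4],
    [[0,0,0],[0,0,0],0.4],
    [[0,0,0],[0,0,0],0.4],
  ],
)

```text
clock: 16.75
eef_pos: [446.2, -82.8, 44.7]
tool_rot: [3.139, 0.001, 1.535]
force: [-0.1, 0.0, 5.6]
width: 55.6
gripper_force: 62.1
```

move_arm(
  plan=[
    [[0,0,0],[0,0,0],0.4],
  ],
)

```text
clock: 16.88
eef_pos: [446.2, -82.8, 44.7]
tool_rot: [3.139, 0.001, 1.535]
force: [0.2, -0.2, 6.3]
width: 55.9
gripper_force: 62.1
```

move_arm(
  plan=[
    [[0,0,5],[0,0,0],0.4],
    [[0,0,20],[0,0,0],0.4],
    [[0,0,35],[0,0,0],0.4],
    [[0,0,40],[0,0,0],0.4],
    [[0,0,35],[0,0,0],0.4],
    [[0,0,10],[0,0,0],0.4],
  ],
)

```text
clock: 17.62
eef_pos: [446.6, -82.5, 190.5]
tool_rot: [3.137, 0.001, 1.535]
force: [0.0, 0.4, -2.3]
width: 55.7
gripper_force: 64.3
```

move_arm(
  plan=[
    [[14,-22,0],[0,0,0],0.4],
    [[25,-40,0],[0,0,0],0.4],
    [[25,-40,0],[0,0,0],0.4],
    [[25,-40,0],[0,0,0],0.4],
    [[25,-40,0],[0,0,0],0.4],
    [[16,-26,0],[0,0,0],0.4],
    [[10,-15,0],[0,0,0],0.4],
    [[0,0,0],[0,0,0],0.4],
    [[0,0,0],[0,0,0],0.4],
  ],
)

```text
clock: 18.75
eef_pos: [584.5, -303.8, 187.4]
tool_rot: [-3.14, -0.002, 1.536]
force: [-0.1, -0.5, -2.4]
width: 55.4
gripper_force: 64.3
```

move_arm(
  plan=[
    [[0,-1,-25],[0,0,0],0.4],
    [[0,0,-35],[0,0,0],0.4],
    [[0,0,-35],[0,0,0],0.4],
    [[0,0,-20],[0,0,0],0.4],
    [[0,0,-8],[0,0,0],0.4],
    [[0,0,-6],[0,0,0],0.4],
    [[0,0,-4],[0,0,0],0.4],
    [[0,0,-2],[0,0,0],0.4],
    [[0,0,0],[0,0,0],0.4],
  ],
)

```text
clock: 19.88
eef_pos: [585.6, -306.4, 53.6]
tool_rot: [3.141, 0.0, 1.535]
force: [-0.3, -0.1, -2.4]
width: 55.9
gripper_force: 64.3
```

move_arm(
  plan=[
    [[0,0,-2],[0,0,0],0.4],
    [[0,0,0],[0,0,0],0.4],
  ],
)

```text
clock: 20.12
eef_pos: [585.3, -306.3, 51.3]
tool_rot: [-3.141, -0.0, 1.535]
force: [-0.1, -0.3, -2.0]
width: 55.7
gripper_force: 64.3
```

move_arm(
  plan=[
    [[0,0,-1],[0,0,0],0.4],
    [[0,0,0],[0,0,0],0.4],
  ],
)

```text
clock: 20.38
eef_pos: [585.6, -306.4, 50.9]
tool_rot: [3.141, 0.0, 1.535]
force: [-0.9, 1.1, 3.0]
width: 56.1
gripper_force: 64.9
```

move_arm(
  plan=[
    [[0,0,0],[0,0,0],0.8],
    [[0,0,0],[0,0,0],1],
    [[0,0,0],[0,0,0],1],
    [[0,0,0],[0,0,0],1],
    [[0,0,15],[0,0,0],1],
    [[0,0,35],[0,0,0],1],
    [[0,0,45],[0,0,0],1],
    [[0,0,45],[0,0,0],1],
  ],
)

```text
clock: 21.38
eef_pos: [585.6, -306.2, 192.8]
tool_rot: [3.141, 0.0, 1.535]
force: [0.8, -0.6, -0.1]
width: 85.2
gripper_force: 0.0
```

move_arm(
  plan=[
    [[15,46,0],[0,0,-8],1],
    [[16,48,0],[0,0,-8],1],
    [[17,50,0],[0,0,-8],1],
    [[17,50,0],[0,0,-8],1],
    [[17,49,0],[0,0,-8],1],
    [[0,0,0],[0,0,0],1],
    [[0,0,0],[0,0,0],1],
  ],
)

```text
clock: 22.25
eef_pos: [667.5, -63.5, 191.1]
tool_rot: [3.141, 0.0, 0.838]
force: [-0.5, 0.0, -0.1]
width: 85.3
gripper_force: 0.0
```

Run:
```python
from h import *
im=cams.get_image("scene"); cv2.imwrite("pics/s4.png",cv2.resize(im[100:400,190:530],None,fx=2,fy=2))
s=status.read_state();print(s["eef_pos"],s["tool_rot"],s["qpos"])
```

```text
[667.25500831 -64.76307747 190.93168254] [3.14050279e+00 6.02934908e-04 8.36419569e-01] [ 0.13363884  0.66458164 -0.14018378  1.45513313  0.10214118  1.02853715
 -0.76417128]
```

View pics/s4.png

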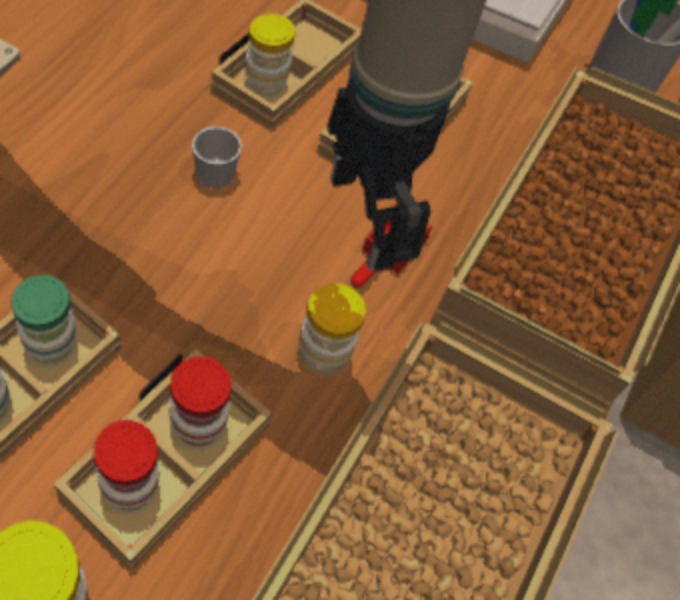

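The cranberry jar is in the red crate, and the gripper is over the cashew jar. I'll check the height and distance of the bin rim first.

Run:
```python
from h import *
for z in (0,40,60,80,100): print(z,plane("top",276,84,z),plane("top",276,102,z),plane("scene",405,265,z))
```

```text
0 [802.56939928 -27.80108953] [749.6939644  -28.87853672] [754.13384448  26.65113257]
40 [782.71680401 -28.44599944] [731.81404965 -29.48324916] [755.89029818   1.01199459]
60 [772.79050637 -28.76845439] [722.87409227 -29.78560537] [756.76852503 -11.80757439]
80 [762.86420873 -29.09090935] [713.9341349  -30.08796159] [757.64675189 -24.62714338]
100 [752.93791109 -29.4133643 ] [704.99417752 -30.39031781] [758.52497874 -37.44671237]
```

move_arm(
  plan=[
    [[0,0,-25],[0,0,0],1],
    [[0,1,-35],[0,0,0],1],
    [[0,0,-35],[0,0,0],1],
    [[0,0,-30],[0,0,0],1],
    [[0,0,-22],[0,0,0],1],
    [[0,0,0],[0,0,0],1],
    [[0,0,0],[0,0,0],0.4],
    [[0,0,0],[0,0,0],0.4],
    [[0,0,0],[0,0,0],0.4],
    [[0,0,0],[0,0,0],0.4],
  ],
)

```text
clock: 23.55
eef_pos: [669.1, -63.0, 45.5]
tool_rot: [3.138, -0.002, 0.837]
force: [0.3, -1.4, 6.5]
width: 55.6
gripper_force: 63.3
```

move_arm(
  plan=[
    [[0,0,0],[0,0,0],0.4],
  ],
)

```text
clock: 23.68
eef_pos: [669.1, -63.0, 45.5]
tool_rot: [3.138, -0.002, 0.837]
force: [-0.5, -2.0, 6.7]
width: 55.9
gripper_force: 63.3
```

move_arm(
  plan=[
    [[0,0,5],[0,0,0],0.4],
    [[0,0,20],[0,0,0],0.4],
    [[0,0,35],[0,0,0],0.4],
    [[0,0,40],[0,0,0],0.4],
    [[0,0,35],[0,0,0],0.4],
    [[0,0,10],[0,0,0],0.4],
  ],
)

```text
clock: 24.42
eef_pos: [669.1, -62.1, 191.9]
tool_rot: [3.137, -0.004, 0.837]
force: [-0.4, -0.1, -2.6]
width: 55.6
gripper_force: 64.1
```

move_arm(
  plan=[
    [[-14,23,0],[0,0,0],0.4],
    [[-28,44,0],[0,0,0],0.4],
    [[-28,44,0],[0,0,0],0.4],
    [[-28,44,0],[0,0,0],0.4],
    [[-28,44,0],[0,0,0],0.4],
    [[-28,44,0],[0,0,0],0.4],
    [[-28,44,0],[0,0,0],0.4],
    [[-28,44,0],[0,0,0],0.4],
    [[-20,33,0],[0,0,0],0.4],
    [[-12,20,0],[0,0,0],0.4],
  ],
)

```text
clock: 25.68
eef_pos: [423.0, 323.6, 187.7]
tool_rot: [-3.14, 0.001, 0.841]
force: [0.2, -0.4, -1.0]
width: 55.8
gripper_force: 64.3
```

move_arm(
  plan=[
    [[-4,7,0],[0,0,0],0.4],
    [[-3,5,0],[0,0,0],0.4],
    [[0,0,0],[0,0,0],0.4],
    [[0,0,0],[0,0,0],0.4],
  ],
)

```text
clock: 26.18
eef_pos: [419.1, 332.7, 188.2]
tool_rot: [3.141, 0.0, 0.835]
force: [0.3, -0.4, -1.8]
width: 55.6
gripper_force: 64.3
```

move_arm(
  plan=[
    [[1,1,-25],[0,0,0],0.4],
    [[0,0,-35],[0,0,0],0.4],
    [[0,0,-35],[0,0,0],0.4],
    [[0,0,-20],[0,0,0],0.4],
    [[0,0,-8],[0,0,0],0.4],
    [[0,0,-6],[0,0,0],0.4],
    [[0,0,-4],[0,0,0],0.4],
    [[0,0,-2],[0,0,0],0.4],
    [[0,0,0],[0,0,0],0.4],
  ],
)

```text
clock: 27.3
eef_pos: [419.6, 334.9, 53.6]
tool_rot: [3.141, -0.001, 0.837]
force: [0.2, 0.2, -2.2]
width: 55.7
gripper_force: 64.3
```

move_arm(
  plan=[
    [[0,0,-1],[0,0,0],0.4],
    [[0,0,0],[0,0,0],0.4],
  ],
)

```text
clock: 27.55
eef_pos: [419.4, 334.8, 52.4]
tool_rot: [3.142, -0.0, 0.837]
force: [0.1, 1.2, -1.9]
width: 55.8
gripper_force: 64.3
```

move_arm(
  plan=[
    [[0,0,-1],[0,0,0],0.4],
    [[0,0,-1],[0,0,0],0.4],
    [[0,0,0],[0,0,0],0.4],
  ],
)

```text
clock: 27.92
eef_pos: [419.9, 335.2, 51.4]
tool_rot: [3.141, -0.002, 0.837]
force: [-1.3, -2.2, 8.9]
width: 55.7
gripper_force: 65.4
```

move_arm(
  plan=[
    [[0,0,0],[0,0,0],0.8],
    [[0,0,0],[0,0,0],1],
    [[0,0,0],[0,0,0],1],
    [[0,0,0],[0,0,0],1],
    [[0,0,15],[0,0,0],1],
    [[0,0,35],[0,0,0],1],
    [[0,0,45],[0,0,0],1],
    [[0,0,50],[0,0,0],1],
  ],
)

```text
clock: 28.92
eef_pos: [419.1, 334.5, 197.5]
tool_rot: [-3.142, 0.0, 0.837]
force: [-0.0, -0.3, 0.8]
width: 85.5
gripper_force: 0.0
```

move_arm(
  plan=[
    [[20,-45,5],[0,0,0],1],
    [[20,-45,5],[0,0,0],1],
    [[10,-45,5],[0,0,0],1],
    [[0,-45,5],[0,0,0],1],
    [[0,-45,5],[0,0,0],1],
    [[0,-45,5],[0,0,0],1],
    [[0,0,0],[0,0,0],1],
    [[0,0,0],[0,0,0],1],
    [[0,0,0],[0,0,0],1],
  ],
)

```text
clock: 30.05
eef_pos: [469.4, 66.3, 225.5]
tool_rot: [-3.141, -0.001, 0.84]
force: [0.3, 0.7, -0.3]
width: 85.6
gripper_force: 0.0
```

Run:
```python
from h import *
cv2.imwrite("pics/s5.png",cams.get_image("scene"))
cv2.imwrite("pics/t5.png",cams.get_image("top"))
```

```text
(no output)
```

View pics/s5.png

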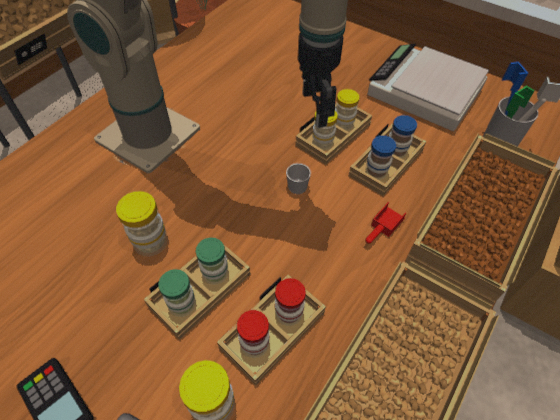

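View pics/t5.png

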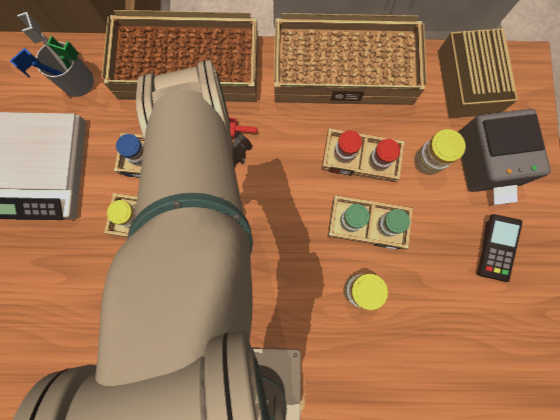

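All four crates are full and sorted with the jars upright (yellow at (347,97) in the scene view). The scoop and cup have not moved, and the arm is clear.

```bash
python3 -c "
from cell import ctrl
print(ctrl.finish_job())"
```

```text
the job is handed in; nothing more can be done
None
```

I set all four jars upright in their own crates, left the scoop and sample cup untouched, and handed the job in at about 30 s; no verdict came back.

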